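Knock the cured module out of the potting mould

TASK

The black module in the twin potting mould has cured and is stuck flush in its cavity. Push it up with the knockout rod under it, by lifting the ball knob that stands in front of that cavity, then take the module out and set it down gently in the blue tray, right way up. The green module is still curing: leave it where it is in its cavity.

Things in the scene. Friction and masses are not known exactly. Their poses are not given: they have to be found in the camera images.
- mould: Aluminium potting mould on a dark stand, fixed, 96 x 200 mm, 93 mm high. Origin: centre of its underside, on the bench; x to its back, y to its left, z up. Two round cavities, 42 mm wide, 30 mm deep (floor at z = 63 mm, flat top face at z = 93 mm), are centred at x = 0, y = +55 and -55 mm. Under each a steel knockout rod, 16 mm thick, comes up through a hole in the floor; it starts fully down.
- knob_left (a point): Centre of the dark 40 mm ball knob of the rod under the y = +55 mm cavity: 95 mm in front of that cavity's centre (mould x = -95 mm), 104 mm above the bench when down, on a thin upright joined to the rod under the mould. It slides straight up 24 mm to a hard stop, lifting the rod and the module; it takes 8 to 10 N and stays where it is left.
- knob_right (a point): The same for the rod under the y = -55 mm cavity.
- module_black: Black cast puck, 40 mm in diameter, 30 mm high, about 0.12 kg, with three small brass terminals flush in its top. Origin: centre of its underside; z is its axis, up out of the cavity. It starts down in either of the two cavities, its top flush with the mould's top face; with its rod fully up it stands 24 mm out.
- module_green: The same puck in green, in the other cavity. Not to be moved.
- tray: Open square blue plastic tray, fixed to the bench, 130 x 130 mm outside, 22 mm high, walls and floor 4 mm thick. Origin: centre of its underside, on the bench; x and y along its sides, z up.
Not all that is in view belongs to the job. Of the things that look like the tray, the larger one is meant. Several things have the shape of the module_black; the one meant has the colours described above.

How it is judged (in metres and radians):
On the way:
1. the black module has been pushed up by its knockout rod: it stands at least 17 mm out of its cavity, upright, with the fingers off it (z of module_black in the frame of mould between 0.08 and 0.09 m and x of module_black in the frame of mould between -0.005 and 0.005 m and angle between module_black's own z axis and vertical below 0.17 rad and contact force between the fingers and module_black below 0.3 N), for 0.2 s.
At the end, for the whole second after the job is handed in: The black module stands at rest on the floor of the blue tray, its terminals up (within 10 degrees), and the green module is still down in its cavity (within 6 mm of where it was) (x of module_black in the frame of tray between -0.05 and 0.05 m and y of module_black in the frame of tray between -0.05 and 0.05 m and z of module_black in the frame of tray below 0.01 m and angle between module_black's own z axis and vertical below 0.17 rad and linear speed of module_black below 0.02 m/s and distance of module_green from where it was at the start of the episode below 0.006 m); the robot touches nothing.
It fails at once if the green module is moved by more than 6 mm (distance of module_green from where it was at the start of the episode above 0.006 m).
It fails at once if the black module is dropped or thrown (falls freely from more than about 5 cm) (linear speed of module_black above 1 m/s and contact force between the fingers and module_black below 0.1 N).
It also fails if it takes over 51 s, if anything falls off the work surface, if the arm or the gripper's body presses on something with over 40 N, if the wrist force passes 120 N, or if a joint passes its speed limit or range.

ROBOT

A 6-joint arm with a two-finger parallel gripper is mounted at the origin on a cart in front of the work surface, level with it; the furniture and walls round the work are solid. World frame = base frame: x ahead of the robot, y to its left, z up, the work surface at z = 0. Lengths are in mm, angles in rad, forces in N, time in s.
With the tool pointing down it reaches from about 400 to 925 mm from the base axis. Payload 3.4 kg.
Tool frame: the origin (TCP) lies between the finger pads; the fingertips stand tip_extent ahead of it and the grasp point (between the pads) is the TCP (tip_extent is the distance from the TCP to the fingertips, in mm); z points along the fingers, y is the direction in which the jaws open and shut (so a half turn about z gives the same grasp; the last joint's range is limited). The gripper opens to 85 mm and grips with 20 to 120 N. Pads are 22 mm wide; open, the fingers measure 114 mm over their backs; the gripper's body (76 mm by 85 mm) begins 54 mm behind the grasp point. The pads swing forward as they close: fully open they stand 13 mm farther back than shut.
Start: joints at [1.276, 0.307, 1.506, -0, 1.328, -0.073], TCP at [126.515, 560.915, 250.305] pointing down, gripper open.
Joint ranges: [-3.12, 3.12], [-1.05, 2.28], [0.14, 2.33], [-1.42, 4.57], [0.1, 2.73], [-2.68, 2.68]. Speed limits (rad/s): [2.57, 2.57, 3.14, 3.14, 3.14, 3.14].

INTERFACE

Orientations are given as a unit quaternion [x, y, z, w].
In Python, from plant import * gives the robot as it stands.
- The arm moves only by the shell command python3 -m jog 'ROWS'. ROWS is JSON, a list of rows, each a list of 3 entries, a list of its own where there are three numbers: the shift along the world's x, y, z in m, then the turn, a rotation vector about the world's x, y, z in rad, then the gripper command: -1 is shut, 1 is fully open, values between are in proportion. A call has 1 to 20 rows; each row is the pose to reach, as a shift and turn from the pose commanded when the call began; what a row does not reach only later rows make up. A row lasts 1/8 s, in which the tool goes at most 62.5 mm and 10.7 degrees, less where a joint would pass 70% of its speed; a pose out of reach is approached as far as the arm can. A call with a gripper value outside its range is refused whole. The fingers move at their own pace and stop on an object; the grip force is fixed at half the most. Time passes only in rows, so rows that repeat a pose let the fingers close. It gives the time, the measured TCP pose, the force and the opening at its end, in the units of the state.
- state(): the state, without advancing time (a new reading comes with each control period).
- get_image(name): name is "side" or "top" or "wrist"; returns a dict with "pixels" (400x640x3 uint8, red, green, blue), "camera_matrix" (3x3 intrinsics, pixels), "rvec" (rotation vector, rad) and "tvec" (3), from world to camera coordinates, as OpenCV has them. Camera axes: x right, y down, z forward; pixel columns grow to the right and rows downward; lengths in mm; the calibration is good to about 2 mm. A picture is of the moment at which its call begins. There is no depth.
- hand_in(): hands the job in, once; it reports no verdict.
The state is a dict: "t": time; "joint_positions": joint angles; "qd": joint speeds; "joint_efforts": joint torques, N m; "position": TCP position; "ee_rot": TCP orientation; "wrist_force": force on the tool from outside, world axes, zero at the start; "ft_torque": the same for the moment, N m; "gripper_width": opening from 0.0 (shut) to 1.0 (fully open).
Only numpy, scipy, OpenCV 4.12 (cv2) and the standard library are available. Lean on these libraries where they do the work, as an engineer would, in place of code of your own. Each camera call takes 0.05 s, during which the arm holds its last target.

## Working session

There is one attempt and no reset: what is moved stays moved. The work goes in short steps, Python scripts to look and compute and a shell command to move; the robot and the scene stay as the last step left them, time stands still between calls to the robot, and variables do not carry over. Pictures are saved under pics/ and viewed, and the job is handed in when it is done.

```bash
ls; mkdir -p pics; cat > h.py <<'E'
from plant import *
import numpy as np, cv2
def grab(n,f=None):
    im=get_image(n)
    if f: cv2.imwrite('pics/'+f,im['pixels'][:,:,::-1])
    return im
def ray(im,u,v):
    R,_=cv2.Rodrigues(np.array(im['rvec'],float)); t=np.array(im['tvec'],float).ravel()
    K=np.array(im['camera_matrix'],float)
    d=R.T@np.linalg.solve(K,[u,v,1.]); return -R.T@t,d
def onz(im,u,v,z):
    c,d=ray(im,u,v); return c+d*(z-c[2])/d[2]
def proj(im,p):
    return cv2.projectPoints(np.array(p,float).reshape(-1,1,3),np.array(im['rvec'],float),np.array(im['tvec'],float),np.array(im['camera_matrix'],float),None)[0].reshape(-1,2)
E
python3 - <<'E'
from h import *
import pickle
ims={n:grab(n,n+'0.png') for n in ('side','top','wrist')}
pickle.dump(ims,open('i0.pkl','wb'))
s=state(); print(s)
for n in ims: print(n, ray(ims[n],320,200))
E
```

```text
pics
{'t': 0.15, 'joint_positions': array([ 1.27549519e+00,  3.07395644e-01,  1.50736437e+00, -1.30179700e-05,
        1.32840440e+00, -7.34953766e-02]), 'qd': array([ 0.00106108, -0.00186984, -0.00294786, -0.00066191,  0.00165238,
        0.0012254 ]), 'joint_efforts': array([ 1.13846239e-03, -4.57977283e+01, -2.52221400e+01,  1.03779180e-05,
        8.38195730e-03,  2.85470838e-05]), 'position': array([126.37510818, 560.42879418, 249.59916931]), 'ee_rot': array([ 1.10674089e-01,  9.93856443e-01, -7.73713900e-04, -1.37884445e-04]), 'wrist_force': array([-0.20717997,  0.41362799, -0.5491544 ]), 'ft_torque': array([ 0.03145155,  0.00682261, -0.06126451]), 'gripper_width': 1.0017132725937974}
side (array([ -18.03308485, -494.65063293,  433.79045624]), array([ 0.4818681 ,  0.79837418, -0.36143145]))
top (array([368.74606987, 214.31016678, 939.09099972]), array([ 0.06151322, -0.0154327 , -0.997997  ]))
wrist (array([ 59.34972917, 575.16886461, 372.50869396]), array([ 0.26111199, -0.07192688, -0.96268029]))
```

View pics/top0.png

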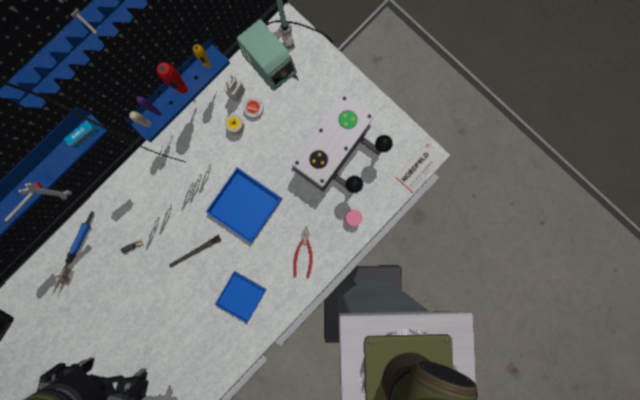

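View pics/side0.png

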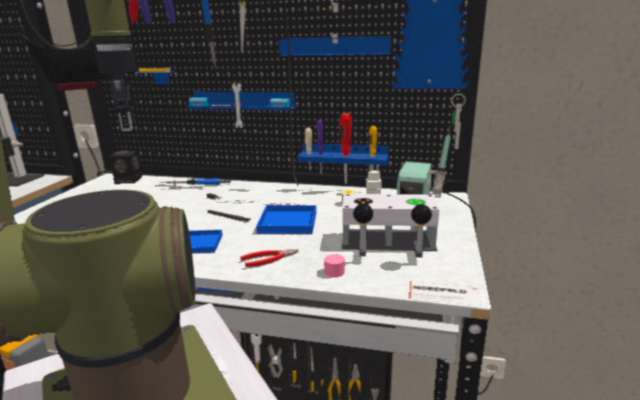

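View pics/wrist0.png

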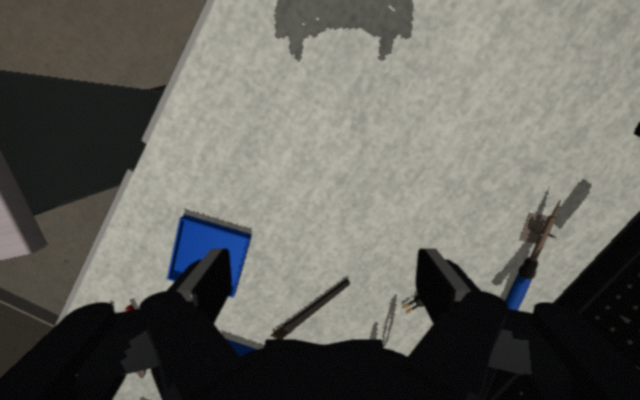

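The top view shows the mould with the black module at about (319,158) and the green one at (348,119). The knobs are at (354,184) and (383,143). The large blue tray is at (244,206) and a smaller one at (241,297). I'll measure these next.

```bash
python3 - <<'E'
from h import *
import pickle
ims=pickle.load(open('i0.pkl','rb'))
t=ims['top'];s=ims['side']
def blobs(im,m,box,mina=20):
    x0,y0,x1,y1=box; mm=np.zeros(m.shape,np.uint8); mm[y0:y1,x0:x1]=m[y0:y1,x0:x1]
    n,l,st,c=cv2.connectedComponentsWithStats(mm.astype(np.uint8))
    return [(c[i].round(1),st[i]) for i in range(1,n) if st[i][4]>=mina],l
p=t['pixels'].astype(int);r,g,b=p[...,0],p[...,1],p[...,2]
dark=(p.max(2)<60)
B,_=blobs(t,dark,(290,90,400,200)); print('dark top',B)
B,_=blobs(t,(g>r+50)&(g>b+50),(290,90,400,200)); print('green top',B)
m=(b>r+60)&(b>g+40)
B,l=blobs(t,m,(190,150,300,340),200); print('blue',B)
for i in np.unique(l)[1:]:
    if (l==i).sum()<500: continue
    c,_=cv2.findContours((l==i).astype(np.uint8),0,1); q=cv2.boxPoints(cv2.minAreaRect(max(c,key=cv2.contourArea)))
    w=np.array([onz(t,*a,22) for a in q]); print(q.round(1).tolist(),w.round(1).tolist(),w.mean(0).round(1), np.linalg.norm(np.diff(w,axis=0),axis=1).round(1))
p=s['pixels'].astype(int);r,g,b=p[...,0],p[...,1],p[...,2]
B,_=blobs(s,p.max(2)<60,(340,195,440,260)); print('dark side',B)
def fit(im,u,v,z): return onz(im,u,v,z).round(1)
for uv in [(319,158),(348,119.5)]: print('mod',fit(t,*uv,93))
for uv in [(354,184),(383.5,143.5)]: print('knob',fit(t,*uv,104))
for uv in [(363,214),(421.5,214)]: print('knob side',fit(s,*uv,104))
x=cv2.resize(t['pixels'][85:255,280:420],None,fx=4.2,fy=3.5,interpolation=2)
x=cv2.resize(t['pixels'][90:230,280:420],None,fx=4.2,fy=4.2,interpolation=2)
cv2.imwrite('pics/crop0.png',x[:,:,::-1])
E
```

```text
dark top [(array([342.6, 162.4]), array([316, 132,  49,  59, 176], dtype=int32)), (array([382.7, 144. ]), array([375, 136,  17,  18, 227], dtype=int32)), (array([318.1, 159.5]), array([310, 152,  17,  16, 156], dtype=int32)), (array([353.3, 184. ]), array([344, 176,  19,  17, 228], dtype=int32))]
green top [(array([347.4, 119.4]), array([340, 112,  16,  16, 180], dtype=int32))]
blue [(array([243.4, 204.8]), array([ 206,  168,   75,   75, 2998], dtype=int32)), (array([240.1, 296.8]), array([ 216,  272,   50,   50, 1419], dtype=int32))]
[[205.10000610351562, 211.6999969482422], [236.39999389648438, 166.60000610351562], [281.5, 197.8000030517578], [250.1999969482422, 242.89999389648438]] [[402.7, 470.8, 22.0], [508.3, 396.8, 22.0], [432.2, 291.0, 22.0], [327.6, 365.5, 22.0]] [417.7 381.   22. ] [128.9 130.4 128.4]
[[214.39999389648438, 304.3999938964844], [233.5, 270.8999938964844], [265.6000061035156, 289.20001220703125], [246.5, 322.70001220703125]] [[187.6, 449.6, 22.0], [263.5, 404.9, 22.0], [219.8, 330.7, 22.0], [144.2, 375.7, 22.0]] [203.8 390.2  22. ] [88.1 86.2 87.9]
dark side [(array([362.8, 212. ]), array([354, 199,  19,  24, 308], dtype=int32)), (array([421. , 214.2]), array([412, 205,  19,  19, 282], dtype=int32)), (array([353. , 240.4]), array([343, 232,  16,  17, 171], dtype=int32)), (array([390.8, 240.4]), array([367, 232,  49,  18, 664], dtype=int32)), (array([425.4, 240.9]), array([423, 233,   6,  14,  55], dtype=int32))]
mod [513.3 201.6  93. ]
mod [598.  135.9  93. ]
knob [453.5 127.3 104. ]
knob [540.8  60.9 104. ]
knob side [449.9 123.1 104. ]
knob side [540.3  59.4 104. ]
```

View pics/crop0.png

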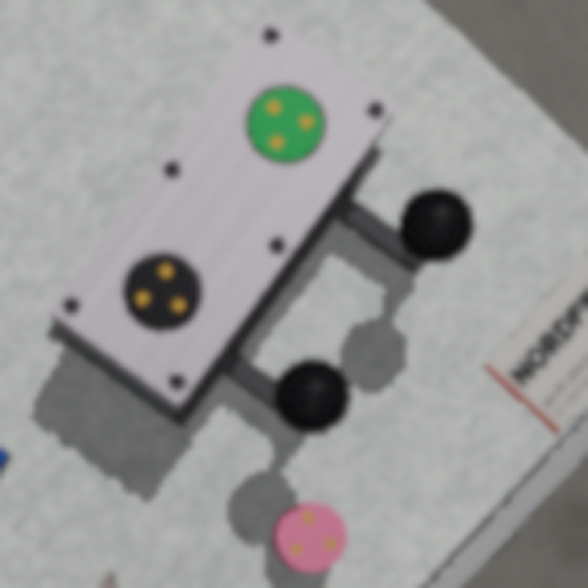

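Black candidates by shape are black (319,158), green (348,119) and pink (354,218). The crop shows the first is black with three brass terminals, so it is the target, and it sits in the cavity on the mould's +y side. The knob in front of that cavity is the one at (354,184). The tray meant is the 130 mm one at (243,205). The other is about 88 mm.

```bash
python3 - <<'E'
from h import *
import plant,pickle
print([n for n in dir(plant) if not n.startswith('_')]); print(getattr(plant,'tip_extent',None))
ims=pickle.load(open('i0.pkl','rb'))
t=ims['top'];s=ims['side']
def tri(a,b):
    c1,d1=ray(t,*a);c2,d2=ray(s,*b)
    x=np.linalg.lstsq(np.c_[d1,-d2],c2-c1,rcond=None)[0]
    p,q=c1+d1*x[0],c2+d2*x[1]; return ((p+q)/2).round(1),np.linalg.norm(p-q).round(1)
print(tri((353.3,184),(362.8,213.8)),tri((382.7,143.7),(421,214.2)))
for uv in [(318.5,158.3),(347.4,119.4)]: print(onz(t,*uv,93).round(1))
for uv in [(353.3,184),(382.7,143.7)]: print(onz(t,*uv,104).round(1))
E
python3 -m jog '[[[0.03,-0.04,0.0],[0,0,-0.18],1],[[0.06,-0.08,0],[0,0,-0.36],1],[[0.09,-0.12,0],[0,0,-0.54],1],[[0.12,-0.16,0],[0,0,-0.72],1],[[0.15,-0.2,0],[0,0,-0.9],1],[[0.18,-0.24,0],[0,0,-1.08],1],[[0.21,-0.28,0],[0,0,-1.26],1],[[0.24,-0.32,0],[0,0,-1.44],1],[[0.27,-0.36,0],[0,0,-1.62],1],[[0.3,-0.4,0],[0,0,-1.8],1],[[0.325,-0.434,0],[0,0,-1.98],1],[[0.325,-0.434,0],[0,0,-2.02],1],[[0.325,-0.434,0],[0,0,-2.02],1]]'
python3 - <<'E'
from h import *
import pickle
ims={n:grab(n,n+'1.png') for n in ('wrist',)}
pickle.dump(ims,open('i1.pkl','wb')); s=state();print(s['t'],s['position'],s['ee_rot'],s['joint_positions'],s['wrist_force'])
E
```

```text
['IKError', 'get_image', 'hand_in', 'state', 'tip_extent']
19.0
(array([453.7, 128.6, 101.6]), np.float64(0.1)) (array([541.1,  62.1, 102.4]), np.float64(0.8))
[512.7 202.7  93. ]
[598.3 137.2  93. ]
[453.5 128.8 104. ]
[540.4  62.6 104. ]
t: 1.78
position: [451.5, 126.3, 250.0]
ee_rot: [0.901, 0.434, -0.0, -0.0]
wrist_force: [0.2, 0.3, -0.5]
gripper_width: 0.995
1.825 [451.20580282 126.73164536 250.0170997 ] [ 9.00414582e-01  4.35032634e-01 -3.89953014e-04 -1.91854298e-04] [1.83529024e-01 1.58330799e-01 1.71509275e+00 1.72527203e-04
 1.26902255e+00 8.54124874e-01] [-0.43667812 -0.25028371 -0.73604609]
```

View pics/wrist1.png

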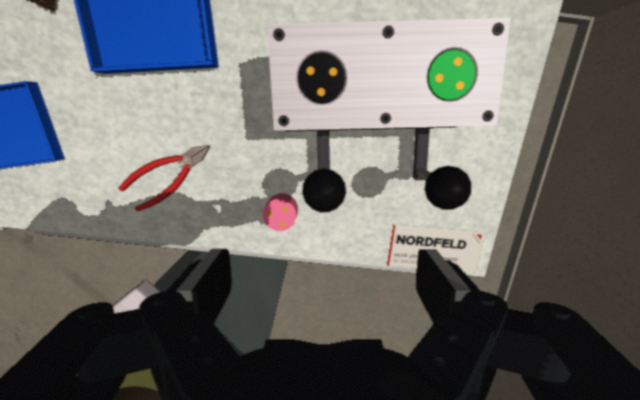

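The wrist view shows the left knob at (324,190), the right knob at (447,187), the black module at (321,77) and the green one at (452,74). The jaws are nearly parallel to the mould.

```bash
python3 - <<'E'
from h import *
import pickle
w=pickle.load(open('i1.pkl','rb'))['wrist']
p=w['pixels'].astype(int)
n,l,st,c=cv2.connectedComponentsWithStats((p.max(2)<50).astype(np.uint8))
for i in range(1,n):
    if 300<st[i][4]<5000: print(c[i].round(1),st[i])
mb=onz(w,321,77,93);mg=onz(w,452,74,93);k1=onz(w,324,190,104);k2=onz(w,447.5,187.5,104)
print(mb,mg,k1,k2,np.linalg.norm(mb-mg),np.linalg.norm(k1-k2),np.linalg.norm((mb-k1)[:2]))
d=(mb-mg)+(k1-k2); print(np.degrees(np.arctan2(d[1],d[0]))-90)
P=np.array([onz(w,*a,93)[:2] for a in [(279,34),(388,31.5),(497,29),(284,120.5),(385.5,118),(487.5,115.5)]]);print(P.round(1))
q=state()['ee_rot']; print(np.degrees(2*np.arctan2(q[1],q[0])) )
E
```

```text
[321.   77.5] [ 299   53   45   50 1482]
[447.3 187.2] [ 426  167   44   42 1493]
[323.5 189.6] [ 303  168   42   43 1384]
[509.76032312 202.93696358  93.        ] [597.25747431 136.11381513  93.        ] [452.31956138 126.82767412 104.        ] [539.58163135  60.1462491  104.        ] 110.09579753441707 109.82295432501988 95.35232063796215
52.62254735062251
[[503.5 249.8]
 [573.9 196. ]
 [644.  142.3]
 [462.3 195.4]
 [532.8 141.8]
 [603.3  88.2]]
51.574746066084224
```

Spacings of 110.1, 109.8 and 95.4 mm match the given 110, 110 and 95. Next I descend on the knob and grip it.

```bash
python3 -m jog '[[[0.001,0,-0.05],[0,0,0.018],1],[[0.001,0,-0.1],[0,0,0.018],1],[[0.001,0,-0.14],[0,0,0.018],1],[[0.001,0,-0.15],[0,0,0.018],1],[[0.001,0,-0.15],[0,0,0.018],-1],[[0.001,0,-0.15],[0,0,0.018],-1],[[0.001,0,-0.15],[0,0,0.018],-1],[[0.001,0,-0.15],[0,0,0.018],-1],[[0.001,0,-0.15],[0,0,0.018],-1],[[0.001,0,-0.15],[0,0,0.018],-1]]'
```

```text
t: 3.08
position: [453.1, 127.8, 102.3]
ee_rot: [0.897, 0.443, 0.002, -0.0]
wrist_force: [-1.7, 2.4, 7.4]
gripper_width: 0.438
```

```bash
python3 -m jog '[[[0,0,0.005],[0,0,0],-1],[[0,0,0.01],[0,0,0],-1],[[0,0,0.015],[0,0,0],-1],[[0,0,0.02],[0,0,0],-1],[[0,0,0.024],[0,0,0],-1],[[0,0,0.025],[0,0,0],-1],[[0,0,0.025],[0,0,0],-1]]'; python3 - <<'E'
from h import *
import pickle
ims={n:grab(n,n+'2.png') for n in ('wrist','side')}
cv2.imwrite('pics/side2c.png',cv2.resize(ims['side']['pixels'][150:290,300:480],None,fx=4,fy=4)[:,:,::-1])
E
```

```text
t: 3.95
position: [453.1, 127.8, 125.6]
ee_rot: [0.897, 0.443, 0.001, -0.001]
wrist_force: [2.2, 5.3, -5.3]
gripper_width: 0.437
```

View pics/side2c.png

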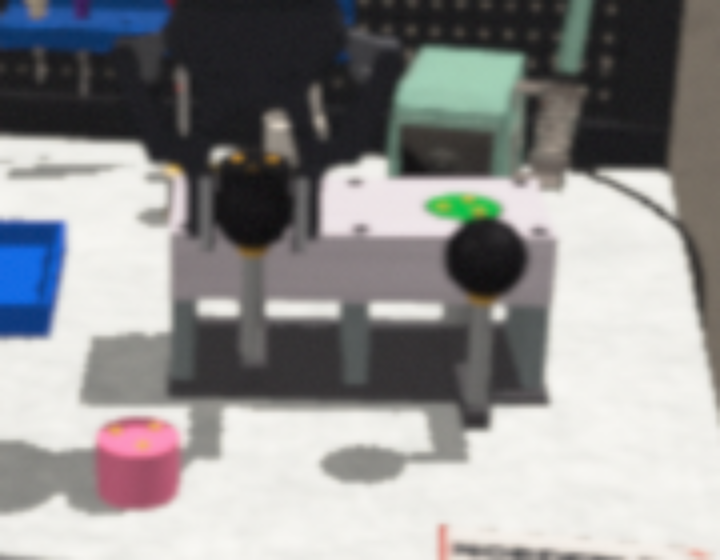

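View pics/wrist2.png

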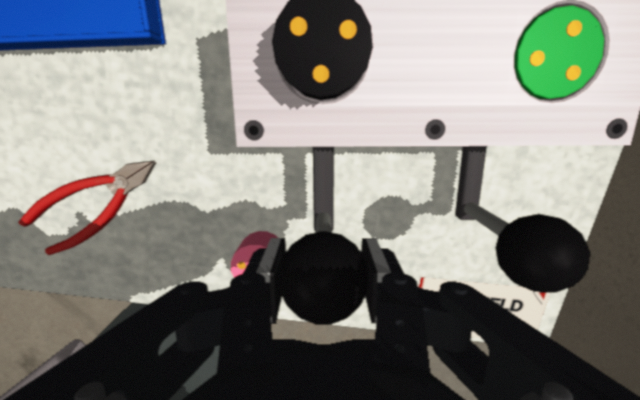

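The knob rose about 23 mm, and the black module at (322,45) in the wrist view stands out of its cavity. Next I release and rise.

```bash
python3 -m jog '[[[0,0,0],[0,0,0],1],[[0,0,0],[0,0,0],1],[[0,0,0],[0,0,0],1],[[0,0,0.03],[0,0,0],1],[[0,0,0.08],[0,0,0],1],[[0.02,0.026,0.1],[0,0,0],1],[[0.02,0.026,0.1],[0,0,0],1],[[0.02,0.026,0.1],[0,0,0],1]]'; python3 - <<'E'
from h import *
import pickle
ims={n:grab(n,n+'3.png') for n in ('wrist','side')}
pickle.dump(ims,open('i3.pkl','wb'))
s=state();print(s['t'],s['position'])
w=ims['wrist'];p=w['pixels'].astype(int)
n,l,st,c=cv2.connectedComponentsWithStats((p.max(2)<50).astype(np.uint8))
for i in range(1,n):
    if 300<st[i][4]<8000: print(c[i].round(1),st[i])
E
```

```text
t: 5.05
position: [471.5, 152.5, 224.7]
ee_rot: [0.896, 0.443, -0.001, 0.0]
wrist_force: [-0.6, -0.4, 0.1]
gripper_width: 0.997
5.15 [470.97035857 152.18159934 224.13132432]
[29.1 19.5] [ 13   7  31  26 371]
[322.8 118.3] [ 297   92   53   54 1893]
[454.5 234.8] [ 431  213   48   45 1711]
[323.6 246.4] [ 300  220   48   52 1890]
```

View pics/wrist3.png

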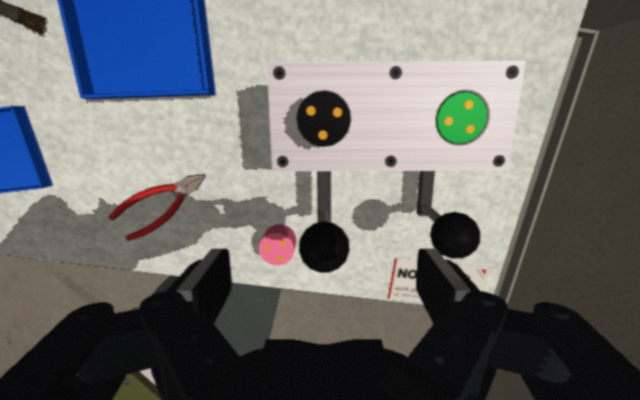

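View pics/side3.png

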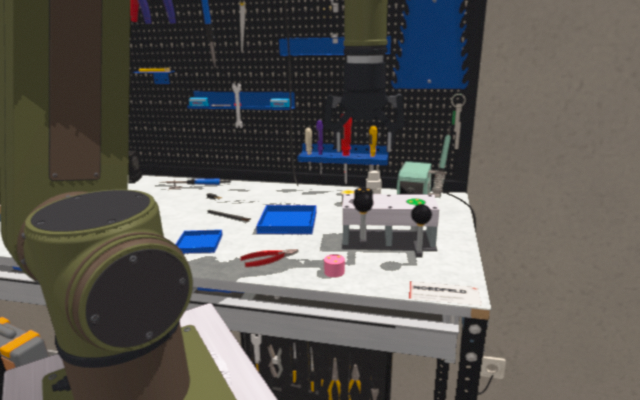

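```bash
python3 - <<'E'
from h import *
import pickle
w=pickle.load(open('i3.pkl','rb'))['wrist']
hsv=cv2.cvtColor(w['pixels'],cv2.COLOR_RGB2HSV)
m=((hsv[...,0]>10)&(hsv[...,0]<30)&(hsv[...,1]>120)&(hsv[...,2]>90)).astype(np.uint8)
n,l,st,c=cv2.connectedComponentsWithStats(m[:200])
q=[c[i] for i in range(1,n) if st[i][4]>25 and 290<c[i][0]<360]; print(q)
for z in (93,115,116.5): 
    P=np.array([onz(w,*a,z) for a in q]);print(z,P.mean(0).round(1),[np.linalg.norm(P[i]-P[i-1]).round(1) for i in range(3)])
print('knob',onz(w,324,246,127).round(1), 'w=53 ->',np.linalg.norm(onz(w,297,118,116)-onz(w,350,118,116)))
# green same
g=[c[i] for i in range(1,n) if st[i][4]>25 and 430<c[i][0]<490]
P=np.array([onz(w,*a,93) for a in g]);print(P.mean(0).round(1),[np.linalg.norm(P[i]-P[i-1]).round(1) for i in range(3)])
E
```

```text
[array([310.58139535, 110.41860465]), array([337.03370787, 111.95505618]), array([322.5308642 , 134.55555556])]
93 [509.2 202.   93. ] [np.float64(20.9), np.float64(20.9), np.float64(20.9)]
115 [509.5 202.4 115. ] [np.float64(19.1), np.float64(19.1), np.float64(19.1)]
116.5 [509.5 202.4 116.5] [np.float64(19.0), np.float64(19.0), np.float64(19.0)]
knob [452.4 127.2 127. ] w=53 -> 38.21788960926355
[596.9 135.7  93. ] [np.float64(19.0), np.float64(19.2), np.float64(19.0)]
```

The module's terminal triangle is 19.1 mm a side if its top is at z≈115, the same size as the green one's at 93. So it stands about 22 mm out. I'll grasp it with the TCP at about 116 so the tips stay clear of the mould.

```bash
python3 -m jog '[[[0.02,0.026,0],[0,0,0],1],[[0.0375,0.05,0],[0,0,0],1],[[0.0375,0.05,-0.04],[0,0,0],1],[[0.0375,0.05,-0.08],[0,0,0],1],[[0.0375,0.05,-0.1],[0,0,0],1],[[0.0375,0.05,-0.109],[0,0,0],1],[[0.0375,0.05,-0.109],[0,0,0],1]]'; python3 - <<'E'
from h import *
a=grab('wrist','wrist4.png'); print(state()['position'])
E
```

```text
t: 6.02
position: [509.3, 202.4, 115.6]
ee_rot: [0.897, 0.443, -0.001, -0.0]
wrist_force: [0.1, -0.1, -0.7]
gripper_width: 0.999
[510.06646915 202.70241666 116.4064429 ]
```

View pics/wrist4.png

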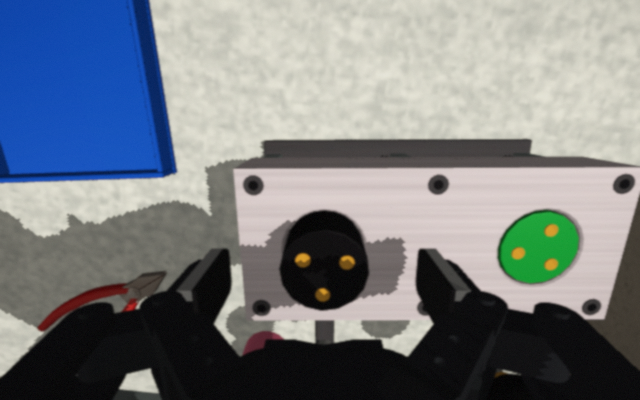

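The module at (323,263) is centred between the jaws. Now I close on it.

```bash
python3 -m jog '[[[0,0,0],[0,0,0],-1],[[0,0,0],[0,0,0],-1],[[0,0,0],[0,0,0],-1],[[0,0,0],[0,0,0],-1],[[0,0,0],[0,0,0],-1],[[0,0,0],[0,0,0],-1]]'; python3 - <<'E'
from h import *
im=grab('side');cv2.imwrite('pics/side5c.png',cv2.resize(im['pixels'][150:290,300:480],None,fx=4,fy=4)[:,:,::-1])
E
```

```text
t: 6.82
position: [510.4, 203.0, 116.6]
ee_rot: [0.897, 0.443, 0.0, 0.0]
wrist_force: [-0.7, 0.4, 1.9]
gripper_width: 0.444
```

View pics/side5c.png

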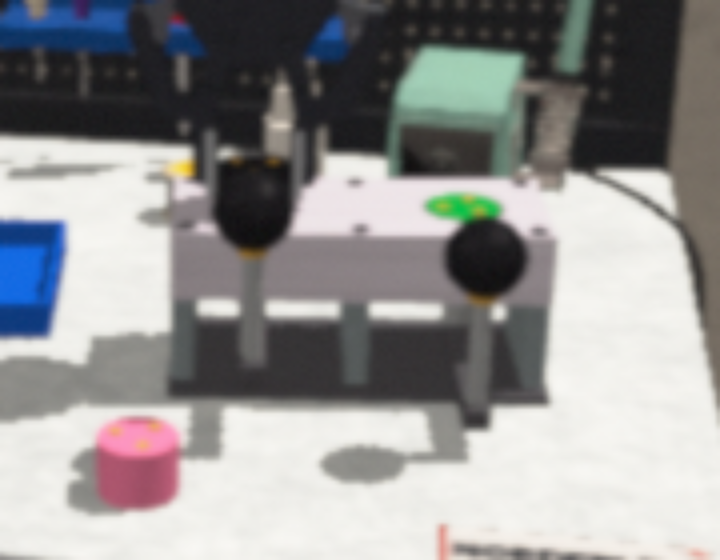

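```bash
python3 -m jog '[[[0,0,0.005],[0,0,0],-1],[[0,0,0.015],[0,0,0],-1],[[0,0,0.04],[0,0,0],-1],[[0,0,0.08],[0,0,0],-1],[[-0.02,0.04,0.08],[0,0,0],-1],[[-0.045,0.085,0.08],[0,0,0],-1],[[-0.045,0.085,0.08],[0,0,0],-1],[[-0.045,0.085,0.08],[0,0,0],-1]]'; python3 - <<'E'
from h import *
import pickle
ims={n:grab(n,n+'6.png') for n in ('wrist','side')}
pickle.dump(ims,open('i6.pkl','wb')); print(state()['position'])
cv2.imwrite('pics/side6c.png',cv2.resize(ims['side']['pixels'][90:290,230:460],None,fx=3,fy=3)[:,:,::-1])
E
```

```text
t: 7.88
position: [464.8, 287.7, 196.5]
ee_rot: [0.896, 0.443, -0.0, 0.0]
wrist_force: [-0.5, -0.3, -1.8]
gripper_width: 0.446
[465.35754979 287.08268935 196.32227352]
```

View pics/side6c.png

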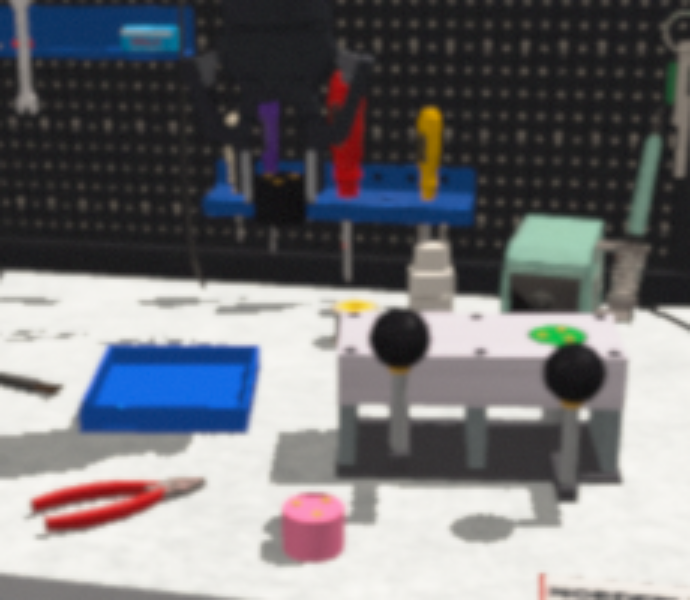

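View pics/wrist6.png

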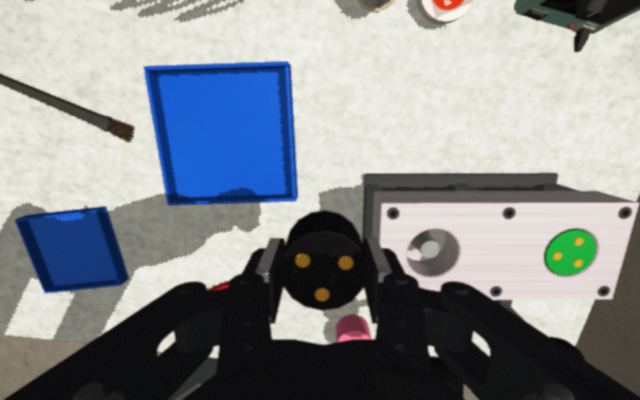

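The module hangs upright in the jaws. Its cavity is empty and green is still in place at (571,252). The large tray's corners are at about (146,68), (290,63), (297,201) and (168,204).

```bash
python3 - <<'E'
from h import *
import pickle
I=pickle.load(open('i6.pkl','rb'));w=I['wrist'];s=I['side']
P=np.array([onz(w,*a,22) for a in [(146,68),(290,63),(297,201),(168,204)]]);print(P.round(1),P.mean(0),np.linalg.norm(P-np.roll(P,1,0),axis=1).round(1))
P=np.array([onz(s,*a,22) for a in [(230+107/3,90+347/3),(230+259/3,90+347/3),(230+247/3,90+403/3+0),(230+82/3,90+403/3)]]);print(P.mean(0))
# heights: module bottom in side view
px=(230+281/3,90+222/3)
c,d=ray(s,*px); p=np.array([465.4,287.1]); 
f=d[:2]/np.linalg.norm(d[:2]); k=((p-c[:2])@f-20)/np.linalg.norm(d[:2]); print('bottom z',c[2]+k*d[2], (c+k*d)[:2])
E
```

```text
[[403.8 467.3  22. ]
 [507.9 392.7  22. ]
 [433.3 289.9  22. ]
 [329.2 365.7  22. ]] [418.55722141 378.91379451  22.        ] [126.1 128.1 127.1 128.9]
[417.30757027 377.48252797  22.        ]
bottom z 167.2148054091624 [455.04410702 269.98877644]
```

```bash
python3 -m jog '[[[-0.02,0.04,0],[0,0,0.01],-1],[[-0.04,0.08,0],[0,0,0.03],-1],[[-0.047,0.0915,0],[0,0,0.03],-1],[[-0.047,0.0915,-0.05],[0,0,0.03],-1],[[-0.047,0.0915,-0.1],[0,0,0.03],-1],[[-0.047,0.0915,-0.13],[0,0,0.03],-1],[[-0.047,0.0915,-0.15],[0,0,0.03],-1],[[-0.047,0.0915,-0.157],[0,0,0.03],-1],[[-0.047,0.0915,-0.157],[0,0,0.03],-1],[[-0.047,0.0915,-0.157],[0,0,0.03],-1]]'; python3 - <<'E'
from h import *
s=state();print(s['position'],s['wrist_force'])
im=grab('side');cv2.imwrite('pics/side7c.png',cv2.resize(im['pixels'][150:270,230:380],None,fx=5,fy=5)[:,:,::-1])
E
```

```text
t: 9.22
position: [418.9, 379.7, 40.3]
ee_rot: [0.89, 0.456, 0.001, -0.0]
wrist_force: [-0.3, -0.1, -1.7]
gripper_width: 0.443
[418.93471059 379.65775925  40.28610475] [-0.25263844 -0.05425619 -1.74180815]
```

View pics/side7c.png

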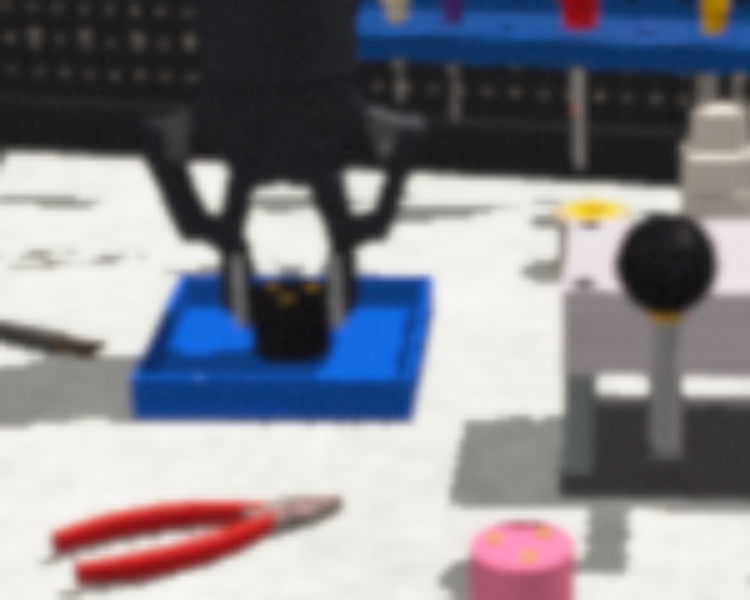

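The module hangs over the middle of the tray without touching the floor. I'll lower it in small steps.

```bash
python3 -m jog '[[[0,0,-0.002],[0,0,0],-1],[[0,0,-0.004],[0,0,0],-1],[[0,0,-0.004],[0,0,0],-1]]';python3 -m jog '[[[0,0,-0.001],[0,0,0],-1],[[0,0,-0.001],[0,0,0],-1]]'
```

```text
t: 9.65
position: [417.9, 379.4, 35.3]
ee_rot: [0.89, 0.456, -0.0, 0.0]
wrist_force: [-0.0, -0.7, 0.6]
gripper_width: 0.445
t: 9.9
position: [417.9, 379.4, 35.2]
ee_rot: [0.89, 0.456, 0.0, -0.0]
wrist_force: [-1.2, -1.7, 6.9]
gripper_width: 0.445
```

Contact: the force is +6.9 N at TCP z = 35.2, close to the predicted 35.4. I'll open part way, then rise.

```bash
python3 -m jog '[[[0,0,0],[0,0,0],0.3],[[0,0,0],[0,0,0],0.3],[[0,0,0],[0,0,0],0.3],[[0,0,0.01],[0,0,0],0.3],[[0,0,0.04],[0,0,0],0.3],[[0,0,0.09],[0,0,0],0.3],[[0,0,0.14],[0,0,0],0.3],[[0,0,0.14],[0,0,0],0.3],[[0,0,0.14],[0,0,0],0.3]]'; python3 - <<'E'
from h import *
import pickle
I={n:grab(n,n+'8.png') for n in ('wrist','side')}
w=I['wrist'];hsv=cv2.cvtColor(w['pixels'],cv2.COLOR_RGB2HSV)
m=((hsv[...,0]>10)&(hsv[...,0]<30)&(hsv[...,1]>120)&(hsv[...,2]>60)).astype(np.uint8)
n,l,st,c=cv2.connectedComponentsWithStats(m)
for i in range(1,n):
    if st[i][4]>20: print(c[i].round(1),st[i][4],onz(w,*c[i],34).round(1))
cv2.imwrite('pics/side8c.png',cv2.resize(I['side']['pixels'][150:270,230:460],None,fx=3.4,fy=3.4)[:,:,::-1])
E
```

```text
t: 11.02
position: [417.7, 379.2, 174.6]
ee_rot: [0.89, 0.456, 0.0, -0.0]
wrist_force: [-0.2, -0.3, -1.2]
gripper_width: 0.646
[62.1  9.3] 45 [341.4 609.6  34. ]
[510.5  27.9] 1319 [609.2 401.   34. ]
[312.7 186.8] 73 [413.  388.9  34. ]
[334.6 188. ] 73 [428.  376.9  34. ]
[322.4 205.3] 69 [410.1 370.3  34. ]
```

View pics/side8c.png

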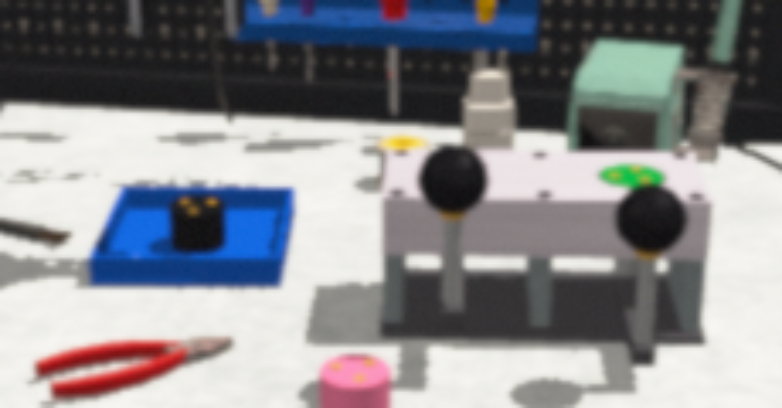

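View pics/wrist8.png

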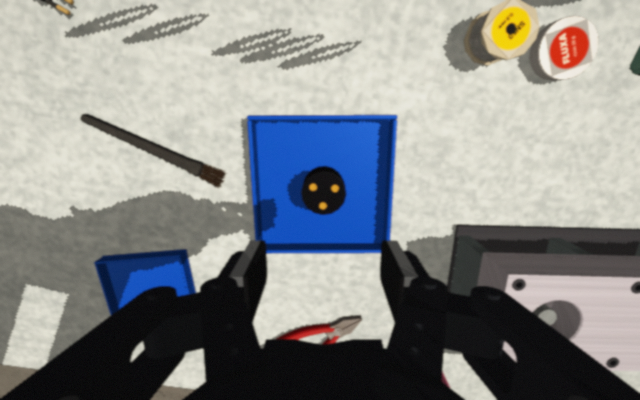

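The module stands upright in the tray at (323,190), terminals up, centred at (417,379), about 2 mm from the tray's centre. The gripper is clear of everything and green is still flush in its cavity.

```bash
python3 -c "
from plant import *
print(hand_in())"
```

```text
the job is handed in; nothing more can be done
None
```

The black module is out of the mould and standing in the large blue tray with its terminals up. I handed the job in at about 11 s; no verdict is reported.

- **Knockout:** I lifted the ball knob in front of the black module's cavity by about 23 mm and let go. The module then stood about 22 mm out, against the 17 mm needed.
- **Placing:** I gripped the module, carried it over, and lowered it until it touched the tray floor at about 7 N. Then I opened the jaws part way and rose clear.
- **Last checks:** The wrist view puts the module at (417, 379) mm, within about 2 mm of the tray's centre. The side view shows it upright and the green module still flush in its cavity. The gripper was clear, with its TCP 175 mm above the bench.
- **Disagreements:** None of my checks failed. Two small ones disagreed within the camera calibration: the tray centre differed by 2 to 3 mm between views, and the side-view estimate of the module's height in the jaws was about 2 mm off the computed one.

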